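# Pull the axle clip off the blue trolley wheel

### The job

Pick up the yellow-handled hooked pick from its green rest and use its hook to pull the brass spring clip by its loop out of the axle groove of the blue wheel, right off the axle, leaving the clip lying loose on the wheel or the bench. Then lay the pick back in its rest as it was. Do not touch the clip with the fingers, and leave the grey wheel's clip alone.

Things in the scene. Friction and masses are not known exactly. Their poses are not given: they have to be found in the camera images.
- pick: Hooked pick, 120 g; yellow handle 130 x 22 x 22 mm along x, origin at its centre: grip there, across y. 7 mm steel shank runs from the front (+x) end to x = 130 mm, turns down; hook tip at (130, 0, -55) mm. Starts level, z up, in a fixed green rest: flared slots (34 to 65 mm wide, floor 70, top 84 mm above bench) in two 14 mm supports at x = +-36 mm; fingers fit between; 8 mm foot plate below.
- blue_clip: Brass-coloured spring clip of 6 mm wire, 75 g, level in the blue wheel's axle groove, 63 mm above bench. Origin on the axle's axis, mid-wire. Sprung jaws reach to +x round the axle; round pull loop centred at (-38, 0, 0) mm, 28 mm inside, 16 mm above the wheel face. Pulled along its -x by the loop (5 to 10 N) it snaps out, off after 20 mm; it cannot be lifted off.
- blue_wheel: Blue trolley wheel, 110 mm diameter, fixed on a 150 x 90 x 10 mm foot plate, its stub axle upright. Origin on the axle's axis at bench height, z up. Wheel face 44 mm up; steel hub 56 mm diameter up to 60 mm; groove 18 mm diameter, 60 to 67 mm; axle head 23 mm diameter up to 75 mm.
- grey_clip: The same kind of clip on the axle of an equal but grey wheel close by, to be left alone. Origin and axes as for the blue wheel's clip.
Things that resemble listed ones, but are neither listed nor needed, are in the scene too. Leave any red look-alike of the pick alone.

How it is judged:
By the outcome, as a careful person would: the job done as asked, in the order asked, and still so for the second after the job is handed in, with the robot touching nothing.
It also fails if it takes over 43 s, if anything falls off the work surface, if the arm or the gripper's body presses on something with over 40 N, if the wrist force passes 120 N, or if a joint passes its speed limit or range.

### The arm

A 6-joint arm with a two-finger parallel gripper is mounted at the origin on the work surface. World frame = base frame: x ahead of the robot, y to its left, z up, the work surface at z = 0. Lengths are in m, angles in rad, forces in N, time in s.
With the tool pointing down it reaches from about 0.225 to 0.875 m from the base axis. Payload 3.4 kg.
Tool frame: the origin (TCP) lies at the very end of the fingers, on their centre line; the grasp point (between the pads) lies 19 mm behind it; z points along the fingers, y is the line along which they close (so a half turn about z gives the same grasp; the last joint's range is limited). The gripper opens to 85 mm and grips with 20 to 120 N. Pads are 22 mm wide; open, the fingers measure 114 mm over their backs; the gripper's body (76 mm by 85 mm) begins 54 mm behind the grasp point. The pads swing forward as they close: fully open they stand 13 mm farther back than shut.
Start: joints at [-1.377, 0.276, 1.505, -0, 1.361, -0.121], TCP at [0.178, -0.547, 0.231] pointing down, gripper open.
Joint ranges: [-2.89, 2.89], [-0.75, 2.08], [0.22, 2.7], [-1.18, 4.32], [0.11, 2.71], [-2.7, 2.7]. Speed limits (rad/s): [2.57, 2.57, 3.14, 3.14, 3.14, 3.14].

### API

Orientations are given as a unit quaternion [w, x, y, z].
In Python, from rig import manip gives the robot as it stands. The module is installed in compiled form; this text tells all that it offers.
- The arm moves only by the tool play_rows, never from a script. Its argument "motion" is a list of rows, each a list of 5 numbers: the shift along the tool's x, y, z in units of 40 mm (1.0 is 40 mm), then the turn about the tool's z in units of 10 degrees (1.0 is 10 degrees), then the finger opening in mm, from 0 to 85.4. A call has 1 to 5 rows; each row is the pose to reach, as a shift and turn from the pose commanded when the call began, along the tool's axes at that moment; what a row does not reach only later rows make up. A row lasts 1/8 s, in which the tool goes at most 62.5 mm and 10.7 degrees, less where a joint would pass 70% of its speed; a pose out of reach is approached as far as the arm can. A call with a gripper value outside its range is refused whole. The fingers move at their own pace and stop on an object; "newtons" is the grip in N (left out, the last holds). Time passes only in rows, so rows that repeat a pose let the fingers close. It gives the time, the measured TCP pose, the force, the opening and the grip force at its end, in the units of the state.
- manip.get_state(): the state, without advancing time (a new reading comes with each control period).
- manip.get_image(name): name is "scene" or "top" or "wrist"; returns a dict with "img" (384x512x3 uint8, red, green, blue), "range_z" (384x512 float32, m along the optical axis (not along the pixel's ray), 0 where there is no reading), "fx", "fy", "cx", "cy" (pixels), "R" (3x3) and "t" (3): a world point X has camera coordinates R X + t. Camera axes: x right, y down, z forward; pixel columns grow to the right and rows downward; lengths in m; the calibration is good to about 2 mm. A picture is of the moment at which its call begins.
- manip.sign_off(): hands the job in; it is judged then, once.
The state is a dict: "clock": time; "qpos": joint angles; "qd": joint speeds; "effort": joint torques, N m; "position": TCP position; "ee_rot": TCP orientation; "contact_force": force on the tool from outside, world axes, zero at the start; "moment": the same for the moment, N m; "width": finger opening in m; "gripper_force": force on a finger pad.
Only numpy, scipy, OpenCV 4.12 (cv2) and the standard library are available. Lean on these libraries where they do the work, as an engineer would, in place of code of your own. Each camera call takes 0.05 s, during which the arm holds its last target. There are 200 camera calls.

## Working session

There is one attempt and no reset: what is moved stays moved. The work goes in short steps, Python scripts to look and compute and a tool call to move; the robot and the scene stay as the last step left them, time stands still between calls to the robot, and variables do not carry over. Pictures are saved under pics/ and viewed, at most 10 in all, crops included, and the job is handed in when it is done.

Besides the shell and the picture viewer there is one more tool, called after "Call:" in YAML: its name, and indented under it one key for each argument. play_rows: Moves the arm, as the interface text tells. Its arguments: {"type":"object","properties":{"motion":{"type":"array","items":{"type":"array","items":{"type":"number"}}},"newtons":{"type":"number"}},"required":["motion"]}

```bash
mkdir -p pics
cat > h.py <<'E'
import numpy as np, cv2
from rig import manip
def grab(n):
    d=manip.get_image(n); return d
def save(d,f): cv2.imwrite('pics/'+f,d['img'][:,:,::-1])
def cloud(d):
    z=d['range_z']; v,u=np.mgrid[0:z.shape[0],0:z.shape[1]]
    P=np.stack([(u-d['cx'])/d['fx']*z,(v-d['cy'])/d['fy']*z,z],-1)
    return (P-d['t'])@d['R']
def ray(d,u,v,h):
    c=-d['R'].T@d['t']; r=d['R'].T@np.array([(u-d['cx'])/d['fx'],(v-d['cy'])/d['fy'],1])
    return c+r*(h-c[2])/r[2]
E
python3 - <<'E'
from h import *
a=grab('top');b=grab('scene')
np.savez('d.npz',**{k+n:np.array(x[k]) for n,x in(('t_',a),('s_',b)) for k in x})
cv2.imwrite('pics/a.png',np.vstack([cv2.resize(a['img'],(800,600))])[:,:,::-1]); cv2.imwrite('pics/b.png',cv2.resize(b['img'],(800,600))[:,:,::-1])
s=manip.get_state(); print(s['clock'],s['position'],s['ee_rot'])
E
```

```text
0.1 [ 0.17794957 -0.54627438  0.23051403] [-8.25167053e-04  9.87635414e-01  1.56766091e-01 -3.14168801e-05]
```

View pics/a.png

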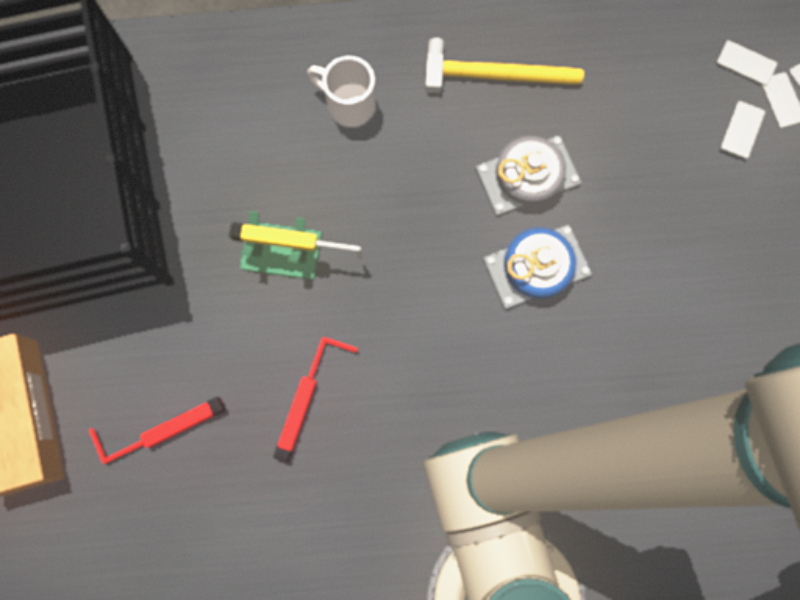

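View pics/b.png

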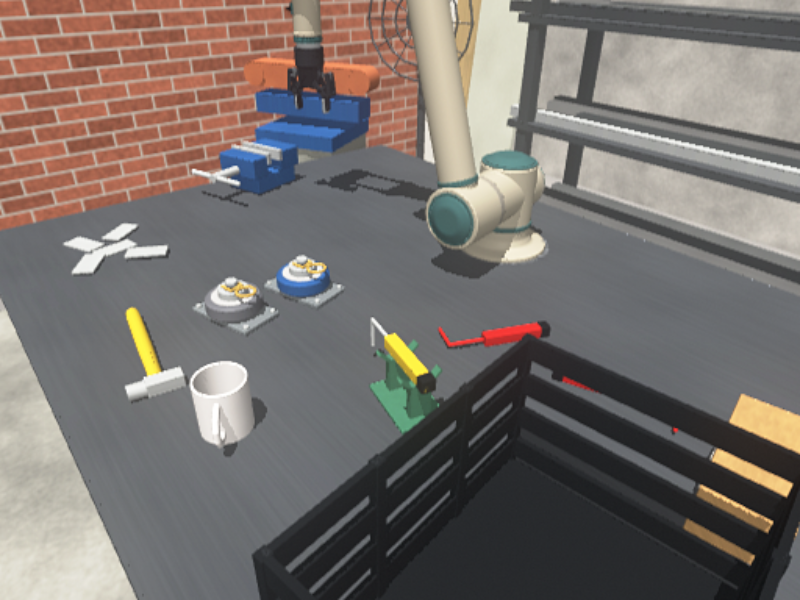

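The top view shows the pick's handle at about (275,237) with its hook at (358,248). The blue wheel is at (541,263), with the clip loop at (519,267) to its left. The grey wheel is above at (531,168), and two red look-alikes lie lower left. The scene view agrees: the pick lies in its rest with the hook down.

```bash
cat > m.py <<'E'
from h import *
D=np.load('d.npz'); d={k[:-2]:D[k] for k in D.files if k.endswith('t_')}
P=cloud(d); hsv=cv2.cvtColor(d['img'],cv2.COLOR_RGB2HSV); H,S,V=cv2.split(hsv)
u=np.mgrid[0:384,0:512][1]; v=np.mgrid[0:384,0:512][0]
def box(x0,y0,x1,y1): f=512/800; return (u>x0*f)&(u<x1*f)&(v>y0*f)&(v<y1*f)
y=box(225,210,330,260)&(H>20)&(H<36)&(S>120)&(V>120)
pts=P[y]; print('yellow',y.sum(),np.percentile(pts[:,2],[5,50,95]))
def onplane(m,h): return np.array([ray(d,a,b,h) for b,a in zip(*np.nonzero(m))])
top=onplane(y&(P[...,2]>.085),.092)
def axes(q):
    r=cv2.minAreaRect((q[:,:2]*1000).astype(np.float32)); return r
print(axes(top), top.mean(0))
sh=box(318,235,368,256)&(P[...,2]>.06); q=P[sh]; print('shank',sh.sum(),np.percentile(q[:,2],[5,50,95]),axes(onplane(sh,.0845)))
end=onplane(sh,.0845);print(end[end[:,1].argmin()],end[end[:,1].argmax()])
for n,b in(('blue',(495,225,585,305)),('grey',(490,130,570,210))):
    m=box(*b)&(H>12)&(H<28)&(S>110)&(V>100); q=onplane(m,.066); print(n,m.sum(),axes(q),q[:,1].max(),q[:,1].min(),q[:,0].min(),q[:,0].max())
bl=box(495,225,585,305)&(H>100)&(H<130)&(S>120)&(P[...,2]>.04)
q=onplane(bl,.044); c=cv2.minEnclosingCircle((q[:,:2]*1000).astype(np.float32)); print('wheel',bl.sum(),c,np.median(P[bl][:,2]))
hd=box(495,225,585,305)&(P[...,2]>.070); q=P[hd]; print('head',hd.sum(),q.mean(0), axes(q), np.median(q[:,2]))
E
python3 m.py
python3 - <<'E'
import cv2
i=cv2.imread('pics/a.png')
E
python3 - <<'E'
import sys; sys.path.insert(0,'.')
import numpy as np,cv2
D=np.load('d.npz'); i=D['imgt_'][:,:,::-1]
a=cv2.resize(i[140:200,300:385],None,fx=7,fy=7,interpolation=cv2.INTER_CUBIC)
b=cv2.resize(i[130:190,140:250],None,fx=7,fy=7)[:, :200*0+770]
cv2.imwrite('pics/c.png',a)
E
```

```text
yellow 510 [0.07986029 0.09259053 0.09708359]
((557.0095825195312, 293.5980224609375), (113.66233825683594, 23.85613250732422), 76.98796081542969) [0.55724306 0.29335418 0.092     ]
shank 90 [0.07246835 0.08455314 0.08899348] ((532.3465576171875, 203.16876220703125), (63.56782913208008, 16.1005916595459), 76.71932983398438)
[0.53189263 0.17217617 0.0845    ] [0.5419471  0.23272376 0.0845    ]
blue 83 ((488.4788818359375, -83.59243774414062), (34.34153366088867, 70.76032257080078), 7.528907299041748) -0.04886560611049484 -0.11908853133285674 0.46953318863192317 0.5069787754480125
grey 92 ((644.7803344726562, -86.80821990966797), (35.2988395690918, 71.28486633300781), 14.285585403442383) -0.05208586514195063 -0.12392483222631234 0.6222850139842361 0.6613973056558835
wheel 263 ((497.134521484375, -103.27130126953125), 52.547611236572266) 0.04473763791512692
head 101 [ 0.46638891 -0.07341386  0.19857675] ((377.66351318359375, 27.319808959960938), (52.559417724609375, 389.013427734375), 46.129093170166016) 0.07576735660368122
```

View pics/c.png

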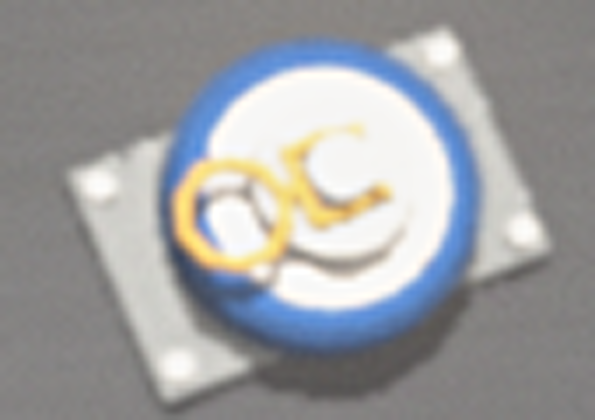

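The crop shows the pull loop centred at crop (232,215), which is image (332.7,170.2). The axle head is near crop (340,170), so the loop points left (+y) and slightly down.

```bash
cat >> m.py <<'E'
print('----')
m=box(495,225,585,305)&(H>12)&(H<28)&(S>110)&(V>100)&(u<343)
e=cv2.fitEllipse(np.argwhere(m)[:,::-1].astype(np.float32)); print(e)
L=ray(d,*e[0],.064); print('loop',L, 'manual',ray(d,332.7,170.2,.063))
hd=box(495,225,585,305)&(P[...,2]>.071)&(P[...,2]<.085)&(u>335); q=P[hd]; print('head',hd.sum(),q.mean(0),np.ptp(q,0))
fl=box(495,225,585,305)&(P[...,2]>.04)&(P[...,2]<.05); q=P[fl]; print(cv2.minEnclosingCircle((q[:,:2]*1000).astype(np.float32)))
hb=box(495,225,585,305)&(P[...,2]>.057)&(P[...,2]<.062); q=P[hb]; print(cv2.minEnclosingCircle((q[:,:2]*1000).astype(np.float32)))
g=d['R'].T@-d['t']; print('cam',g)
E
python3 m.py | sed -n '/----/,$p'
```

```text
----
((333.81072998046875, 169.293701171875), (14.752586364746094, 18.137819290161133), 47.21391677856445)
loop [ 0.48889454 -0.07108467  0.064     ] manual [ 0.48714858 -0.06838075  0.063     ]
head 75 [ 0.49782489 -0.1034108   0.07608455] [0.02260863 0.0293791  0.01150149]
((498.28167724609375, -103.56459045410156), 55.37987518310547)
((491.29815673828125, -92.98723602294922), 41.90351867675781)
cam [0.21923023 0.14317478 1.20829911]
```

```bash
cat > go.py <<'E'
import sys; from h import *
from scipy.spatial.transform import Rotation as Ro
def rel(x,y,z,yaw):
    s=manip.get_state(); w=s['ee_rot']; M=Ro.from_quat([w[1],w[2],w[3],w[0]]).as_matrix()
    dv=M.T@(np.array([x,y,z])-s['position']); cur=np.degrees(np.arctan2(M[1,0],M[0,0]))
    t=-((yaw-cur+180)%360-180)
    print(round(s['clock'],2),'pos',s['position'].round(4),'yaw',cur.round(2),'tilt',M[2].round(3),'w',round(s['width'],4),'F',s['contact_force'].round(1)); print('units',(dv/.04).round(3),'turn',round(t/10,3))
if __name__=='__main__': rel(*map(float,sys.argv[1:5]))
E
python3 go.py .559 .301 .2 77
```

```text
0.1 pos [ 0.1779 -0.5463  0.2305] yaw 18.04 tilt [ 0.    -0.002 -1.   ] w 0.0852 F [-0.2 -0.6  0.1]
units [ 15.617 -17.19    0.794] turn -5.896
```

Call:
play_rows:
  motion:
    - [15.6, -17.2, 0, -5.9, 85]
    - [15.6, -17.2, 0, -5.9, 85]
    - [15.6, -17.2, 0, -5.9, 85]
    - [15.6, -17.2, 0, -5.9, 85]
    - [15.6, -17.2, 0, -5.9, 85]

```text
clock: 0.72
position: [0.3063, -0.2597, 0.2311]
ee_rot: [0.0, 0.809, 0.588, 0.0]
contact_force: [1.4, -0.6, -0.5]
width: 0.0851
gripper_force: 0.0
```

```bash
python3 go.py .559 .301 .2 77
```

```text
0.72 pos [ 0.3063 -0.2597  0.2311] yaw 72.05 tilt [ 0.  0. -1.] w 0.0851 F [ 1.4 -0.6 -0.5]
units [15.28   1.69   0.783] turn -0.495
```

Call:
play_rows:
  motion:
    - [15.2, 1.7, 0.6, -0.4, 85]
    - [15.2, 1.7, 0.6, -0.4, 85]
    - [15.2, 1.7, 0.6, -0.4, 85]
    - [15.2, 1.7, 0.6, -0.4, 85]
    - [15.2, 1.7, 0.6, -0.4, 85]

```text
clock: 1.35
position: [0.4365, 0.0242, 0.2189]
ee_rot: [0.0, 0.789, 0.614, -0.0]
contact_force: [0.6, -0.1, 0.4]
width: 0.0845
gripper_force: 0.0
```

```bash
python3 go.py .559 .301 .2 77
```

```text
1.35 pos [0.4365 0.0242 0.2189] yaw 75.77 tilt [-0.     0.001 -1.   ] w 0.0845 F [ 0.6 -0.1  0.4]
units [7.461 1.267 0.47 ] turn -0.123
```

Call:
play_rows:
  motion:
    - [7.4, 1.25, 0, -0.1, 85]
    - [7.4, 1.25, 0, -0.1, 85]
    - [7.4, 1.25, 0, -0.1, 85]
    - [7.4, 1.25, 0, -0.1, 85]
    - [7.4, 1.25, 0, -0.1, 85]

```text
clock: 1.98
position: [0.5579, 0.2992, 0.2182]
ee_rot: [-0.0, 0.784, 0.621, -0.0]
contact_force: [1.6, -1.2, 0.3]
width: 0.0849
gripper_force: 0.0
```

Call:
play_rows:
  motion:
    - [0, 0, 0, 0, 85]

```text
clock: 2.1
position: [0.5581, 0.3, 0.2174]
ee_rot: [-0.0, 0.783, 0.622, -0.0]
contact_force: [0.2, -0.4, -0.5]
width: 0.085
gripper_force: 0.0
```

```bash
python3 go.py .559 .301 .2 77
python3 - <<'E'
from h import *
d=grab('wrist'); save(d,'w1.png'); np.savez('w1.npz',**d)
E
```

```text
2.1 pos [0.5581 0.3    0.2174] yaw 76.96 tilt [ 0.    -0.001 -1.   ] w 0.085 F [ 0.2 -0.4 -0.5]
units [0.029 0.016 0.436] turn -0.004
```

View pics/w1.png

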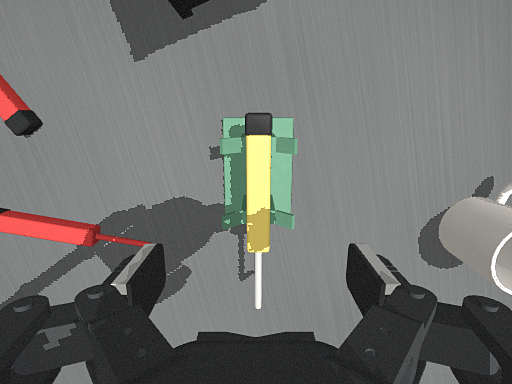

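The wrist view shows the handle running straight down the image at about column 258, rows 112–252, with the shank ending at (258,308). The rest's supports are at rows 146 and 218.

Run:
```python
from h import *
D=np.load('w1.npz'); d={k:D[k] for k in D.files}
H,S,V=cv2.split(cv2.cvtColor(d['img'],cv2.COLOR_RGB2HSV)); P=cloud(d)
v,u=np.mgrid[0:384,0:512]
y=(H>18)&(H<36)&(S>90)&(V>90)&(u>235)&(u<280)&(v>100)&(v<260)
print(y.sum(),np.median(P[y],0))
q=np.array([ray(d,a,b,.092) for b,a in zip(*np.nonzero(y))])
print(cv2.minAreaRect((q[:,:2]*1000).astype(np.float32)))
b=(u>235)&(u<280)&(v>100)&(v<260)&(P[...,2]>.084)
print(cv2.minAreaRect((P[b][:,:2]*1000).astype(np.float32)),P[b][:,2].max(), np.median(P[b][:,2]))
s=(u>245)&(u<270)&(v>256)&(v<315)&(P[...,2]>.075); r=cv2.minAreaRect((P[s][:,:2]*1000).astype(np.float32)); print('shank',r,np.median(P[s][:,2])); k=P[s]; print(k[k[:,1].argmin()])
g=(H>60)&(H<90)&(S>60)&(P[...,2]>.075)&(v>100)&(v<240); print('sup',np.median(P[g],0))
for r in ((130,160),(205,235)):
  m=g&(v>r[0])&(v<r[1]); print(m.sum(),P[m].mean(0),P[m][:,2].max())
```

```text
2818 [0.55817971 0.29784198 0.09236467]
((557.638916015625, 293.5796203613281), (110.31822967529297, 22.077051162719727), 76.51707458496094)
((558.0758666992188, 297.3076477050781), (140.166748046875, 23.13327980041504), 76.46745300292969) 0.36057798989731965 0.09247060601748298
shank ((552.3876953125, 269.7779541015625), (196.4135284423828, 6.260080337524414), 76.97345733642578) 0.08438427339282759
[0.5313847 0.1744426 0.0848695]
sup [0.57197168 0.32692621 0.08193497]
517 [0.56807736 0.33774582 0.08354786] 0.36057798989731965
452 [0.5520979  0.26831651 0.08256203] 0.36057798989731965
```

```bash
python3 go.py .560 .303 .062 76.8
```

```text
2.15 pos [0.5572 0.2979 0.2176] yaw 76.89 tilt [-0.002 -0.002 -1.   ] w 0.0848 F [ 0.   0.  -0.3]
units [0.146 0.045 3.89 ] turn 0.009
```

Call:
play_rows:
  motion:
    - [0.11, 0.04, 1.5, 0, 85]
    - [0.11, 0.04, 2.8, 0, 85]
    - [0.11, 0.04, 3.89, 0, 85]
    - [0.11, 0.04, 3.89, 0, 85]

```text
clock: 2.65
position: [0.5566, 0.298, 0.0601]
ee_rot: [-0.001, 0.784, 0.62, -0.005]
contact_force: [0.3, 0.4, -0.1]
width: 0.085
gripper_force: 0.0
```

```bash
python3 go.py .560 .303 .062 76.8
```

```text
2.65 pos [0.5566 0.298  0.0601] yaw 76.68 tilt [-0.006 -0.007 -1.   ] w 0.085 F [ 0.3  0.4 -0.1]
units [ 0.141  0.054 -0.049] turn -0.012
```

Call:
play_rows:
  motion:
    - [0.08, 0.04, -0.03, 0, 85]
    - [0.08, 0.04, -0.03, 0, 85]

```text
clock: 2.9
position: [0.5644, 0.304, 0.0675]
ee_rot: [0.001, 0.784, 0.621, 0.003]
contact_force: [-0.4, 0.1, 0.4]
width: 0.0852
gripper_force: 0.0
```

```bash
python3 go.py .560 .303 .062 76.8
```

```text
2.9 pos [0.5644 0.304  0.0675] yaw 76.74 tilt [ 0.003  0.005 -1.   ] w 0.0852 F [-0.4  0.1  0.4]
units [-0.051 -0.102  0.137] turn -0.006
```

Call:
play_rows:
  motion:
    - [0, 0, 0, 0, 85]

```text
clock: 3.02
position: [0.5633, 0.3038, 0.0666]
ee_rot: [0.001, 0.784, 0.621, 0.002]
contact_force: [-0.4, 0.2, 1.1]
width: 0.085
gripper_force: 0.0
```

Call:
play_rows:
  motion:
    - [0, 0, 0, 0, 85]

```text
clock: 3.15
position: [0.5626, 0.3036, 0.0656]
ee_rot: [0.0, 0.784, 0.621, 0.001]
contact_force: [0.1, -0.4, -0.6]
width: 0.085
gripper_force: 0.0
```

Call:
play_rows:
  motion:
    - [0, 0, 0.03, 0, 85]
    - [0, 0, 0.03, 0, 50]
    - [0, 0, 0.03, 0, 15]
    - [0, 0, 0.03, 0, 15]
    - [0, 0, 0.03, 0, 15]
  newtons: 110

```text
clock: 3.78
position: [0.5625, 0.3035, 0.0638]
ee_rot: [0.0, 0.784, 0.621, 0.0]
contact_force: [-0.1, -0.6, -0.7]
width: 0.0206
gripper_force: 107.5
```

```bash
python3 go.py .560 .303 .062 76.8
```

```text
3.77 pos [0.5625 0.3035 0.0638] yaw 76.75 tilt [ 0.     0.001 -1.   ] w 0.0206 F [-0.1 -0.6 -0.7]
units [-0.027 -0.058  0.045] turn -0.005
```

Call:
play_rows:
  motion:
    - [0, 0, -0.8, 0, 15]
    - [0, 0, -1.8, 0, 15]
    - [0, 0, -2.5, 0, 15]
    - [0, 0, -2.5, 0, 15]

```text
clock: 4.28
position: [0.5637, 0.304, 0.1656]
ee_rot: [0.001, 0.784, 0.621, 0.002]
contact_force: [0.0, -0.8, -1.3]
width: 0.0202
gripper_force: 107.7
```

```bash
python3 go.py .447 .058 .150 108
```

```text
4.28 pos [0.5637 0.304  0.1656] yaw 76.75 tilt [ 0.003  0.004 -1.   ] w 0.0202 F [ 0.  -0.8 -1.3]
units [-6.656 -1.432  0.365] turn -3.125
```

Call:
play_rows:
  motion:
    - [-1.2, -0.3, 0, -0.6, 15]
    - [-2.6, -0.6, 0, -1.3, 15]
    - [-4, -0.9, 0, -2, 15]
    - [-5.4, -1.2, 0, -2.6, 15]
    - [-6.65, -1.43, 0, -3.12, 15]

```text
clock: 4.9
position: [0.4431, 0.0561, 0.1616]
ee_rot: [-0.001, 0.587, 0.81, -0.001]
contact_force: [0.4, -1.2, -0.6]
width: 0.0205
gripper_force: 107.9
```

Call:
play_rows:
  motion:
    - [0, 0, 0.3, 0, 15]
    - [0, 0, 0.5, 0, 15]
    - [0, 0, 0.5, 0, 15]
    - [0, 0, 0.5, 0, 15]

```text
clock: 5.4
position: [0.4461, 0.0585, 0.1431]
ee_rot: [-0.0, 0.588, 0.809, -0.0]
contact_force: [-0.0, 0.3, -1.0]
width: 0.0203
gripper_force: 108.0
```

```bash
python3 go.py .447 .058 .150 108
python3 - <<'E'
from h import *
d=grab('wrist'); save(d,'w2.png'); np.savez('w2.npz',**d)
E
python3 go.py .447 .058 .150 108
```

```text
5.4 pos [0.4461 0.0585 0.1431] yaw 108.04 tilt [ 0. -0. -1.] w 0.0203 F [-0.   0.3 -1. ]
units [-0.019  0.017 -0.172] turn 0.004
5.45 pos [0.4462 0.0584 0.1433] yaw 108.03 tilt [ 0.  0. -1.] w 0.0202 F [ 0.   0.6 -2.2]
units [-0.017  0.016 -0.166] turn 0.003
```

View pics/w2.png

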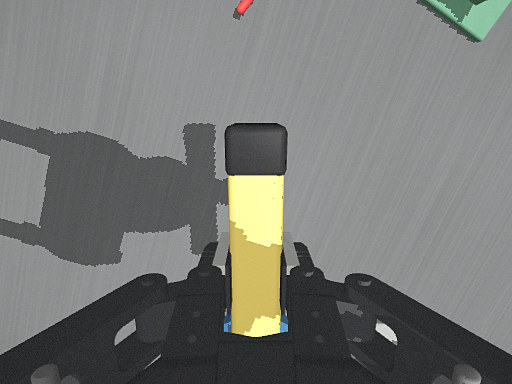

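The wrist view shows only the handle's rear end at (256,150), so the clip is hidden from it. I'll use the top and scene cameras for the hook.

Run:
```python
from h import *
a=grab('top');b=grab('scene'); np.savez('d2.npz',**{k+n:np.array(x[k]) for n,x in(('t_',a),('s_',b)) for k in x})
A=cv2.resize(a['img'][130:210,270:380],(770,560)[::1],interpolation=cv2.INTER_CUBIC)
B=cv2.resize(b['img'][140:210,160:250],(770,600),interpolation=cv2.INTER_CUBIC)
im=np.hstack([cv2.resize(A,(400,290)),cv2.resize(B,(400,290))]); cv2.imwrite('pics/e.png',im[:,:,::-1])
```

```text
(no output)
```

View pics/e.png

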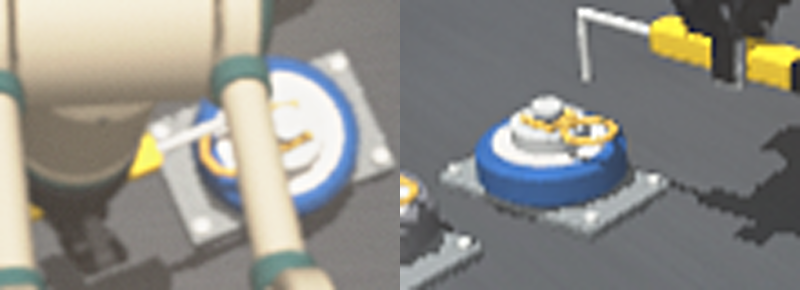

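The scene view (right panel) shows the hook hanging free with its tip at (585,80), and the loop below it centred near (592,130). The top view (left panel) shows the shank ending near (222,128), partly under the arm.

```bash
cat > m2.py <<'E'
from h import *
import sys
D=np.load(sys.argv[1]); d={k[:-2]:D[k] for k in D.files if k.endswith('s_')}
P=cloud(d); H,S,V=cv2.split(cv2.cvtColor(d['img'],cv2.COLOR_RGB2HSV)); v,u=np.mgrid[0:384,0:512]
h=(u>196)&(u<208)&(v>143)&(v<162)&(P[...,2]>.095)&(P[...,2]<.155)&(np.abs(P[...,0]-.48)<.06)
for r in range(142,163):
    m=h&(v==r)
    if m.any(): print(r,u[m].min(),u[m].max(),P[m].mean(0).round(4))
m=(u>185)&(u<215)&(v>160)&(v<182)&(H>12)&(H<28)&(S>110)&(V>90)
q=np.array([ray(d,a,b,.064) for b,a in zip(*np.nonzero(m))])
t={k[:-2]:D[k] for k in D.files if k.endswith('t_')}
D0=np.load('d.npz');s0={k[:-2]:D0[k] for k in D0.files if k.endswith('s_')}
ax=np.array([.4978,-.1035]); 
import scipy.optimize as so
# far loop: points > 20 mm from axle; circle radius 17 fit
w=q[:,:2]; far=w[np.hypot(*(w-ax).T)>24]; print(len(far))
f=so.least_squares(lambda c:np.hypot(far[:,0]-c[0],far[:,1]-c[1])-c[2],[.487,-.07,.017],loss='soft_l1',f_scale=.002); print('loop scene',f.x, np.degrees(np.arctan2(*(f.x[:2]-ax)[::-1])))
hd=(u>185)&(u<215)&(v>155)&(v<180)&(P[...,2]>.0735)&(P[...,2]<.078)&(P[...,0]<.52);print('head',hd.sum(),P[hd].mean(0))
E
python3 m2.py d2.npz
```

```text
145 200 201 [ 0.4898 -0.0648  0.1546]
146 200 201 [ 0.489  -0.0665  0.1505]
147 200 201 [ 0.4886 -0.0676  0.1466]
148 200 202 [ 0.4883 -0.0655  0.1439]
149 200 202 [ 0.488  -0.0664  0.1402]
150 200 202 [ 0.4884 -0.0661  0.1371]
151 200 202 [ 0.4892 -0.0652  0.1343]
152 200 202 [ 0.4887 -0.0665  0.1303]
153 201 202 [ 0.489  -0.0634  0.1282]
154 201 202 [ 0.4879 -0.0656  0.1236]
155 201 202 [ 0.489  -0.0642  0.1211]
156 201 202 [ 0.4886 -0.0653  0.1172]
157 201 202 [ 0.4884 -0.066   0.1135]
158 201 202 [ 0.4895 -0.0646  0.1109]
0
loop scene [ 0.487 -0.07   0.017] 107.86870169328023
head 23 [ 0.49984835 -0.10307109  0.07565338]
```

```bash
cat > m3.py <<'E'
from h import *
import scipy.optimize as so
ax=np.array([.4978,-.1035])
def fit(d,c0,h=.064):
    H,S,V=cv2.split(cv2.cvtColor(d['img'],cv2.COLOR_RGB2HSV)); v,u=np.mgrid[0:384,0:512]
    c=d['R']@np.array([*c0,h])+d['t']; pu,pv=d['fx']*c[0]/c[2]+d['cx'],d['fy']*c[1]/c[2]+d['cy']
    m=(abs(u-pu)<20)&(abs(v-pv)<14)&(H>8)&(H<30)&(S>80)&(V>80)
    q=np.array([ray(d,a,b,h)[:2] for b,a in zip(*np.nonzero(m))]); print((pu,pv),m.sum())
    far=q[(np.hypot(*(q-c0).T)<.026)&(np.hypot(*(q-ax).T)>.022)]
    f=so.least_squares(lambda c:np.hypot(far[:,0]-c[0],far[:,1]-c[1])-.0168,c0,loss='soft_l1',f_scale=.002); 
    print(len(far),'loop',f.x,'ang',np.degrees(np.arctan2(*(f.x-ax)[::-1])),'r',np.hypot(*(f.x-ax)),'rms',np.std(f.fun))
for fn,k in (('d.npz','t_'),('d.npz','s_'),('d2.npz','s_')):
    D=np.load(fn); fit({x[:-2]:D[x] for x in D.files if x.endswith(k)},np.array([.487,-.069]))
d={x[:-2]:D[x] for x in D.files if x.endswith('s_')}; print(-d['R'].T@d['t'])
E
python3 m3.py
```

```text
(np.float64(333.0323256104214), np.float64(170.13733089315735)) 142
83 loop [ 0.48682478 -0.068258  ] ang 107.29786668100039 r 0.03691143929624309 rms 0.0017331749546900107
(np.float64(202.32169701822028), np.float64(170.65802604988124)) 76
45 loop [ 0.4891365  -0.06629777] ang 103.10915836861136 r 0.03819767235928602 rms 0.0030092708082143905
(np.float64(202.32169701822028), np.float64(170.65802604988124)) 75
44 loop [ 0.48939916 -0.06592114] ang 102.60141224114285 r 0.038506422811102586 rms 0.002853652456057734
[1.02255643 0.82097396 0.61080705]
```

Call:
play_rows:
  motion:
    - [0.08, 0, 0.2, 0, 15]
    - [0.08, 0, 0.5, 0, 15]
    - [0.08, 0, 0.8, 0, 15]
    - [0.08, 0, 0.8, 0, 15]

```text
clock: 6.05
position: [0.4435, 0.0606, 0.11]
ee_rot: [-0.001, 0.588, 0.809, -0.001]
contact_force: [-0.4, 0.5, -0.6]
width: 0.0203
gripper_force: 108.0
```

Call:
play_rows:
  motion:
    - [0, 0, 0.12, 0, 15]
    - [0, 0, 0.3, 0, 15]
    - [0, 0, 0.45, 0, 15]
    - [0, 0, 0.52, 0, 15]
    - [0, 0, 0.52, 0, 15]

```text
clock: 6.68
position: [0.4445, 0.0607, 0.0904]
ee_rot: [-0.0, 0.588, 0.809, -0.0]
contact_force: [-0.2, 0.0, -0.7]
width: 0.0202
gripper_force: 108.0
```

```bash
python3 go.py .447 .058 .0895 108
python3 - <<'E'
from h import *
b=grab('scene'); 
B=cv2.resize(b['img'][140:200,165:245],(800,600),interpolation=cv2.INTER_CUBIC)
cv2.imwrite('pics/f.png',B[:,:,::-1])
E
python3 go.py .447 .058 .0895 108
```

```text
6.67 pos [0.4445 0.0607 0.0904] yaw 107.95 tilt [ 0. -0. -1.] w 0.0202 F [-0.2  0.  -0.7]
units [-0.082  0.038  0.022] turn -0.005
6.72 pos [0.4447 0.0606 0.0906] yaw 107.95 tilt [-0. -0. -1.] w 0.0205 F [-0.3  0.6 -1.2]
units [-0.08   0.034  0.027] turn -0.005
```

View pics/f.png

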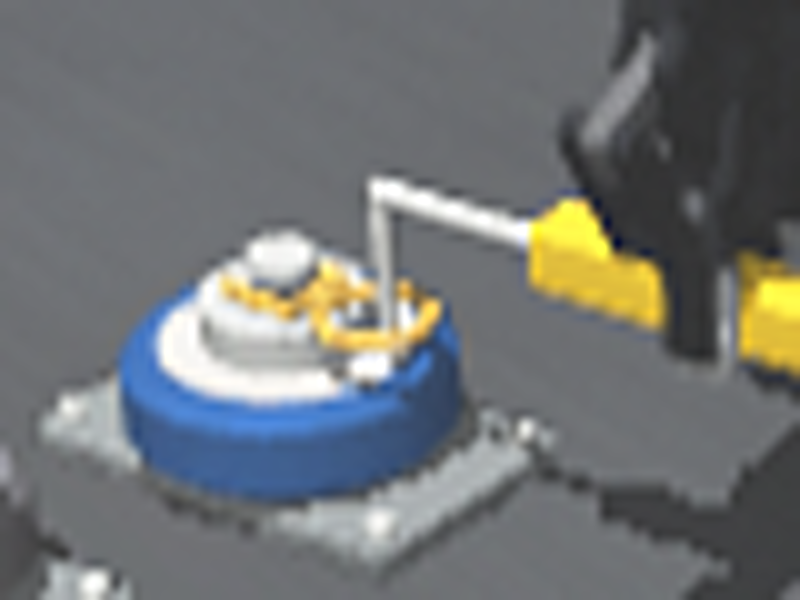

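The view shows the hook going down inside the brass loop, at (388,320). No contact force is reported, so I'll pull.

Call:
play_rows:
  motion:
    - [0.1, 0, 0, 0, 15]
    - [0.2, 0, 0, 0, 15]
    - [0.3, 0, 0, 0, 15]
    - [0.4, 0, 0, 0, 15]
    - [0.5, 0, 0, 0, 15]

```text
clock: 7.35
position: [0.4414, 0.0766, 0.0914]
ee_rot: [0.005, 0.587, 0.81, -0.001]
contact_force: [1.9, -5.5, -1.6]
width: 0.0204
gripper_force: 107.9
```

Call:
play_rows:
  motion:
    - [0.1, 0, 0, 0, 15]
    - [0.2, 0, 0, 0, 15]
    - [0.3, 0, 0, 0, 15]
    - [0.4, 0, 0, 0, 15]
    - [0.4, 0, 0, 0, 15]

```text
clock: 7.98
position: [0.4333, 0.0953, 0.0906]
ee_rot: [-0.0, 0.588, 0.809, -0.0]
contact_force: [0.7, -0.9, -1.6]
width: 0.02
gripper_force: 108.0
```

```bash
python3 - <<'E'
from h import *
b=grab('scene'); a=grab('top')
B=cv2.resize(b['img'][140:200,165:245],(560,420),interpolation=cv2.INTER_CUBIC)
A=cv2.resize(a['img'][150:200,310:343],(240,420),interpolation=cv2.INTER_CUBIC)
cv2.imwrite('pics/g.png',np.hstack([B,A])[:,:,::-1])
E
python3 go.py .447 .058 .0895 108
```

```text
8.07 pos [0.4335 0.0951 0.0906] yaw 107.96 tilt [ 0. -0. -1.] w 0.0202 F [-0.   0.9 -1.5]
units [-0.985  0.035  0.028] turn -0.004
```

View pics/g.png

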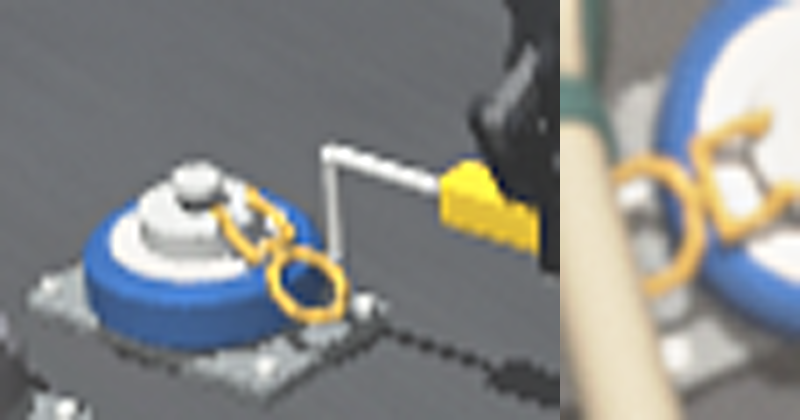

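The clip has been pulled off the axle. It lies tilted with its jaws on the hub edge at (220,210) and its loop over the rim at (310,285). The hook tip at (333,255) looks clear of it. I'll lift straight up and carry the pick back.

Call:
play_rows:
  motion:
    - [0, 0, -0.2, 0, 15]
    - [0, 0, -0.6, 0, 15]
    - [0, 0, -1.2, 0, 15]
    - [0, 0, -1.9, 0, 15]
    - [0, 0, -1.9, 0, 15]

```text
clock: 8.7
position: [0.4355, 0.0949, 0.1688]
ee_rot: [0.002, 0.588, 0.809, 0.002]
contact_force: [-0.3, 0.2, -1.0]
width: 0.0201
gripper_force: 108.0
```

```bash
python3 - <<'E'
from h import *
b=grab('scene'); a=grab('top')
B=cv2.resize(b['img'][120:200,165:265],(500,400),interpolation=cv2.INTER_CUBIC)
A=cv2.resize(a['img'][150:200,305:345],(300,400),interpolation=cv2.INTER_CUBIC)
cv2.imwrite('pics/i.png',np.hstack([B,A])[:,:,::-1])
E
python3 go.py .5625 .3035 .16 76.75
```

```text
8.8 pos [0.4333 0.0948 0.1665] yaw 107.94 tilt [-0. -0. -1.] w 0.0203 F [-0.7  0.2 -1. ]
units [3.969 4.68  0.161] turn 3.119
```

View pics/i.png

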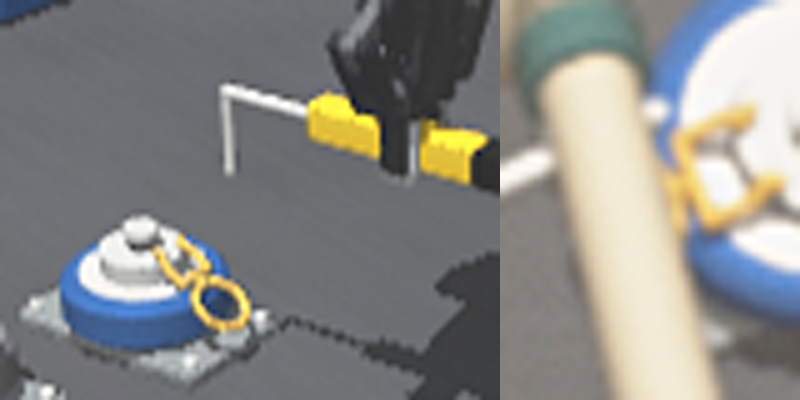

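The clip stays on the wheel, leaning and off the axle, and the hook is clear with its tip at (230,172). I'll carry the pick back to the rest.

Call:
play_rows:
  motion:
    - [0.7, 0.8, 0, 0.5, 15]
    - [1.5, 1.8, 0, 1.2, 15]
    - [2.5, 2.9, 0, 1.9, 15]
    - [3.4, 4, 0, 2.6, 15]
    - [3.97, 4.68, 0, 3.12, 15]

```text
clock: 9.43
position: [0.5631, 0.3057, 0.1643]
ee_rot: [-0.0, 0.785, 0.62, -0.001]
contact_force: [1.1, 0.2, -0.6]
width: 0.0207
gripper_force: 108.0
```

Call:
play_rows:
  motion:
    - [0, 0, 0, 0, 15]
    - [0, 0, 0, 0, 15]
    - [0, 0, 0, 0, 15]
    - [0, 0, 0, 0, 15]

```text
clock: 9.93
position: [0.5623, 0.3028, 0.1668]
ee_rot: [0.0, 0.784, 0.621, -0.0]
contact_force: [-0.3, 0.1, -1.3]
width: 0.0202
gripper_force: 108.0
```

```bash
python3 go.py .5625 .3035 .0645 76.75
```

```text
9.93 pos [0.5623 0.3028 0.1668] yaw 76.71 tilt [-0. -0. -1.] w 0.0202 F [-0.3  0.1 -1.3]
units [0.019 0.    2.558] turn -0.004
```

Call:
play_rows:
  motion:
    - [0.02, 0, 0.5, 0, 15]
    - [0.02, 0, 1.2, 0, 15]
    - [0.02, 0, 1.8, 0, 15]
    - [0.02, 0, 2.2, 0, 15]
    - [0.02, 0, 2.3, 0, 15]

```text
clock: 10.55
position: [0.5624, 0.3039, 0.0738]
ee_rot: [-0.0, 0.784, 0.621, -0.001]
contact_force: [-0.2, -0.1, -0.7]
width: 0.0204
gripper_force: 108.0
```

Call:
play_rows:
  motion:
    - [0, 0, 0.05, 0, 15]
    - [0, 0, 0.1, 0, 15]
    - [0, 0, 0.17, 0, 15]
    - [0, 0, 0.23, 0, 15]
    - [0, 0, 0.23, 0, 15]

```text
clock: 11.18
position: [0.5627, 0.3044, 0.0652]
ee_rot: [-0.0, 0.784, 0.621, -0.0]
contact_force: [-0.2, 0.2, -1.0]
width: 0.0202
gripper_force: 108.0
```

Call:
play_rows:
  motion:
    - [0, 0, 0, 0, 15]
    - [0, 0, 0, 0, 15]
    - [0, 0, 0, 0, 15]

```text
clock: 11.55
position: [0.563, 0.3045, 0.0655]
ee_rot: [0.0, 0.784, 0.621, 0.0]
contact_force: [0.3, -0.2, -1.1]
width: 0.0203
gripper_force: 108.0
```

```bash
python3 go.py .5625 .3035 .0638 76.75
```

```text
11.55 pos [0.563  0.3045 0.0655] yaw 76.75 tilt [ 0.  0. -1.] w 0.0203 F [ 0.3 -0.2 -1.1]
units [-0.026 -0.006  0.042] turn 0.0
```

Another 1.5 mm down will seat it. Then I'll open the fingers and retreat upward.

Call:
play_rows:
  motion:
    - [-0.02, 0, 0.02, 0, 15]
    - [-0.02, 0, 0.04, 0, 15]
    - [-0.02, 0, 0.04, 0, 15]
    - [-0.02, 0, 0.04, 0, 15]

```text
clock: 12.05
position: [0.5627, 0.3036, 0.0638]
ee_rot: [0.0, 0.784, 0.621, -0.0]
contact_force: [0.4, 0.2, -1.6]
width: 0.0202
gripper_force: 108.3
```

Call:
play_rows:
  motion:
    - [0, 0, 0, 0, 24]
    - [0, 0, 0, 0, 32]
    - [0, 0, 0, 0, 60]
    - [0, 0, 0, 0, 80]
    - [0, 0, 0, 0, 80]

```text
clock: 12.68
position: [0.5627, 0.3037, 0.0638]
ee_rot: [0.0, 0.784, 0.621, 0.0]
contact_force: [-0.0, 0.1, -0.6]
width: 0.0798
gripper_force: 0.0
```

Call:
play_rows:
  motion:
    - [0, 0, 0, 0, 80]
    - [0, 0, -0.6, 0, 80]
    - [0, 0, -1.6, 0, 80]
    - [0, 0, -2.8, 0, 80]
    - [0, 0, -4, 0, 80]

```text
clock: 13.3
position: [0.5625, 0.3036, 0.2252]
ee_rot: [0.0, 0.784, 0.621, -0.0]
contact_force: [1.0, 0.8, -0.9]
width: 0.0797
gripper_force: 0.0
```

Call:
play_rows:
  motion:
    - [0, 0, 0, 0, 80]
    - [0, 0, 0, 0, 80]
    - [0, 0, 0, 0, 80]
    - [0, 0, 0, 0, 80]

```text
clock: 13.8
position: [0.5621, 0.3034, 0.2222]
ee_rot: [-0.0, 0.784, 0.621, -0.001]
contact_force: [-0.0, 0.7, -0.4]
width: 0.08
gripper_force: 0.0
```

```bash
python3 - <<'E'
from h import *
w=grab('wrist'); b=grab('scene')
cv2.imwrite('pics/j.png',np.hstack([cv2.resize(w['img'],(400,300)),cv2.resize(b['img'][130:286,130:338],(400,300))])[:,:,::-1])
d=w;P=cloud(d);H,S,V=cv2.split(cv2.cvtColor(d['img'],cv2.COLOR_RGB2HSV))
y=(H>18)&(H<36)&(S>90)&(V>90)&(P[...,2]>.085)&(P[...,2]<.1); q=P[y]
print(y.sum(),np.median(q[:,2]),cv2.minAreaRect((q[:,:2]*1000).astype(np.float32)))
E
python3 go.py .5625 .3035 .0638 76.75
```

```text
2642 0.09241739911302604 ((559.1446533203125, 293.3585205078125), (110.62265014648438, 21.75341796875), 76.24678802490234)
13.9 pos [0.5624 0.3035 0.2228] yaw 76.75 tilt [-0.001 -0.001 -1.   ] w 0.0799 F [-0.5 -0.2  0.5]
units [0.005 0.008 3.974] turn 0.0
```

View pics/j.png

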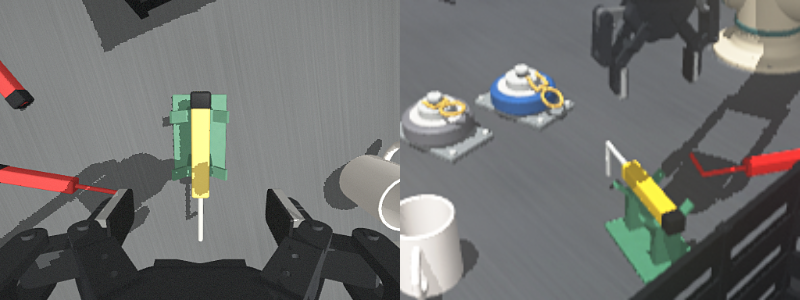

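The pick is level in its rest at its original pose, with its top at 92 mm. The blue clip, at about (545,95), is off the axle and lies loose on the wheel. The grey clip has not been touched.

```bash
python3 -c "
from rig import manip; print(manip.sign_off())"
```

```text
the job is handed in; nothing more can be done
None
```

The blue wheel's clip was hooked off its axle and lies loose, tilted against the wheel; the pick is back in its rest, the grey clip was left alone, and the job was handed in at about 14 s (no verdict shown).

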